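Show a ground tool blank to the inspection camera

TASK

Take the carbide tool blank out of the notched rack by its shank, leaving the two parallels in their notches, and show it to the inspection camera without touching the camera. First hold it level with one long side square to the lens and the middle of its ground part at the focus point, keeping it still there for a good second; then turn it so that its ground end points straight at the lens, level, with that end at the focus point. Finish there, still holding it steady in the gripper: do not put it down or let go.

Things in the scene. Friction and masses are not known exactly. Their poses are not given: they have to be found in the camera images.
- tool_blank: Carbide tool blank, straight bar 10 x 77 x 10 mm, 28 to 56 g. Origin: middle of its underside; its -y points along the bar to the ground end (y = -38.5 mm), z up. Square shank: y from -10 to +38.5 mm; the other 28 mm are the ground part, bevelled at its end. It lies level in any one of the rack's three notches, ground end away from the robot (within 0.4 rad of straight ahead).
- ground_end (a point): Centre of the blank's ground end face: 38.5 mm from its middle along its -y, 5 mm above its underside.
- ground_middle (a point): Middle of the blank's ground part, inside the bar: 24.5 mm from its middle along its -y, 5 mm above its underside (14 mm behind the ground end).
- rack: Fixed light wooden rack, origin: centre of its underside. Base plate 190 (x) x 86 (y) x 5 mm; two comb rails along x, 5 mm thick, at y = +-33.5 mm, open between them (62 mm). Notches 13 mm wide at x = -62, 0, +62 mm; notch floors 34 mm, tooth tops 41 mm above the underside. The bars lie across both rails, along the rack's y.
- parallel_1: Ground steel parallel, plain bar 9 x 80 x 16 mm (taller than the blank, small cross hole near one end), lying in another notch; leave it there. Origin: middle of its underside, y along the bar.
- parallel_2: The second parallel, the same, in the remaining notch; leave it there.
- camera: Small fixed inspection camera, origin: centre of its base's underside. Round base 84 mm across, post 16 mm, grey head 62 x 42 x 42 mm, its top 181 mm up. It looks level along its own -x, lens line 160 mm above the surface. A thin focus rod runs forward from the post at 92 mm height; its upturned tip (100 mm up) stands straight under the focus point.
- lens (a point): Centre of the lens front: 55 mm ahead of the camera's origin (its -x), 160 mm above the surface.
- focus (a point): The focus point, in the air 85 mm straight ahead of the lens front, at lens height (160 mm above the surface), 60 mm above the tip of the focus rod.
Mind the look-alikes: they are no part of the job. What is shaped like the tool_blank but blue is not meant.

How it is judged:
On the way:
1. the blank, held by its shank, is kept still with the middle of its ground part at the focus point and one long side square to the lens, for a second (contact force between the fingers and tool_blank above 1 N and y of the grasp point in the frame of tool_blank above -0.01 m and linear speed of tool_blank below 0.02 m/s and angular speed of tool_blank below 0.15 rad/s and distance between ground_middle and focus below 0.015 m and angle between the y axis of tool_blank and the y axis of camera, either way round below 0.2 rad and (angle between the x axis of tool_blank and the x axis of camera, either way round below 0.2 rad or angle between the z axis of tool_blank and the x axis of camera, either way round below 0.2 rad)), for 1 s.
At the end, for the whole second after the job is handed in: The blank is held still in the air by its shank, ground end within 15 mm of the focus point and pointing at the lens within 0.2 rad (level too), over 130 mm above the surface, touching only the gripper; both parallels lie within 15 mm of where they were (contact force between the fingers and tool_blank above 1 N and y of the grasp point in the frame of tool_blank above -0.01 m and linear speed of tool_blank below 0.02 m/s and angular speed of tool_blank below 0.15 rad/s and distance between ground_end and focus below 0.015 m and angle between the y axis of tool_blank and the x axis of camera, either way round below 0.2 rad and x of tool_blank in the frame of camera below -0.165 m and height (world z) of tool_blank above 0.13 m and contact force between tool_blank and camera below 0.5 N and distance of each of parallel_1, parallel_2 from where it was at the start of the episode below 0.015 m); the arm keeps its last pose, push and grip.
It fails at once if a parallel is pushed out of its place in the rack (more than 20 mm) (distance of any of parallel_1, parallel_2 from where it was at the start of the episode above 0.02 m).
It fails at once if the robot or the blank touches the camera (over 2 N) (contact force between any of the arm, the fingers, tool_blank and camera above 2 N).
It also fails if it takes over 45 s, if anything falls off the work surface, if the arm or the gripper's body presses on something with over 40 N, if the wrist force passes 120 N, or if a joint passes its speed limit or range.

ROBOT

A 6-joint arm with a two-finger parallel gripper is mounted at the origin on a cart in front of the work surface, level with it; the furniture and walls round the work are solid. World frame = base frame: x ahead of the robot, y to its left, z up, the work surface at z = 0. Lengths are in m, angles in rad, forces in N, time in s.
With the tool pointing down it reaches from about 0.35 to 0.85 m from the base axis. Payload 8.1 kg.
Tool frame: the origin (TCP) lies at the centre of the arm's flange, where the gripper is bolted on; the fingertips stand 186 mm ahead of it and the grasp point (between the pads) lies 167 mm ahead of it (robot.grasp_offset is the distance from the TCP to the grasp point, in m); z points along the fingers, y is the line along which they close (so a half turn about z gives the same grasp; the last joint's range is limited). The gripper opens to 93 mm and grips with 3 to 60 N. Pads are 15 mm wide; open, the fingers measure 128 mm over their backs; the gripper's body (75 mm by 188 mm) begins 65 mm behind the grasp point.
Start: joints at [-1.427, 0.13, 1.488, -0, 1.523, -0.085], TCP at [0.136, -0.584, 0.405] pointing down, gripper open.
Joint ranges: [-2.96, 2.96], [-0.89, 2.26], [0.02, 2.5], [-1.34, 4.48], [0, 2.73], [-2.66, 2.66]. Speed limits (rad/s): [2.39, 2.39, 2.79, 3.14, 3.14, 3.14].

INTERFACE

Orientations are given as a rotation vector (axis times angle).
In Python, from plant import robot gives the robot as it stands.
- The arm moves only by the tool drive_tool, never from a script. Its argument "moves" is one flat list of numbers, 7 for each row, row after row: the finger opening in mm, from 0 to 93, then the shift along the tool's x, y, z in mm, then the turn, a rotation vector about the tool's x, y, z in degrees. A call has 1 to 8 rows; each row shifts and turns the commanded pose from where the row before left it, along the tool's axes as they then stand; what a row does not reach is not made up. A row lasts 1/10 s, in which the tool goes at most 50 mm and 8.59 degrees, less where a joint would pass 70% of its speed; a pose out of reach is approached as far as the arm can. A call is refused whole if a number of a shift passes 50 or a number of a turn 8.59, either way. A call with a gripper value outside its range is refused whole. The fingers move at their own pace and stop on an object; "grip_force" is the grip in N (left out, the last holds). Time passes only in rows, so rows that do not move let the fingers close. It gives the time, the measured TCP pose, the force, the opening and the grip force at its end, in the units of the state.
- robot.read_state(): the state, without advancing time (a new reading comes with each control period).
- robot.read_camera(name): name is "scene" or "side" or "wrist"; returns a dict with "color" (384x512x3 uint8, red, green, blue), "depth" (384x512 float32, m along the optical axis (not along the pixel's ray), 0 where there is no reading), "mtx" (3x3 intrinsics, pixels), "R" (3x3) and "t" (3): a world point X has camera coordinates R X + t. Camera axes: x right, y down, z forward; pixel columns grow to the right and rows downward; lengths in m; the calibration is good to about 2 mm. A picture is of the moment at which its call begins.
- robot.close_job(): hands the job in; it is judged then, once.
The state is a dict: "t": time; "q": joint angles; "dq": joint speeds; "joint_torque": joint torques, N m; "tool_pos": TCP position; "orientation": TCP orientation; "force": force on the tool from outside, world axes, zero at the start; "wrist_torque": the same for the moment, N m; "opening": finger opening in m; "gripper_force": force on a finger pad.
Only numpy, scipy, OpenCV 4.12 (cv2) and the standard library are available. Lean on these libraries where they do the work, as an engineer would, in place of code of your own. Each camera call takes 0.05 s, during which the arm holds its last target. There are 200 camera calls.

## Working session

There is one attempt and no reset: what is moved stays moved. The work goes in short steps, Python scripts to look and compute and a tool call to move; the robot and the scene stay as the last step left them, time stands still between calls to the robot, and variables do not carry over. Pictures are saved under pics/ and viewed, at most 10 in all, crops included, and the job is handed in when it is done.

Besides the shell and the picture viewer there is one more tool, called after "Emit:" by a JSON object that holds its "op" and its "data". drive_tool: Moves the arm, as the interface text tells. Its arguments: {"type":"object","properties":{"moves":{"type":"array","items":{"type":"number"}},"grip_force":{"type":"number"}},"required":["moves"]}

```bash
ls; mkdir -p pics; python3 - <<'E'
from plant import robot
import cv2,numpy as np
s=robot.read_state();print({k:np.round(v,3) for k,v in s.items()})
ims=[]
for n in("scene","side"):
    c=robot.read_camera(n);np.savez(f"{n}0.npz",**c)
    cv2.imwrite(f"pics/{n}0.png",cv2.resize(c["color"][:,:,::-1],(768,576)))
    print(n,c["mtx"].round(1).tolist(),(-c["R"].T@c["t"]).round(3))
E
```

```text
pics
{'t': np.float64(0.0), 'q': array([-1.427,  0.131,  1.489, -0.   ,  1.523, -0.085]), 'dq': array([ 0.001, -0.001, -0.001, -0.001,  0.001,  0.001]), 'joint_torque': array([ 2.0000e-03, -5.5985e+01, -4.9175e+01,  7.7000e-02,  3.6000e-02,
       -0.0000e+00]), 'tool_pos': array([ 0.136, -0.584,  0.404]), 'orientation': array([-3.119, -0.358,  0.   ]), 'force': array([ 1.181, -0.414, -0.911]), 'wrist_torque': array([-0.042, -0.012,  0.019]), 'gripper_force': np.float64(0.0), 'opening': np.float64(0.093)}
scene [[404.1, 0.0, 250.7], [0.0, 404.1, 191.8], [0.0, 0.0, 1.0]] [-0.039  0.584  0.905]
side [[393.0, 0.0, 259.6], [0.0, 393.0, 186.1], [0.0, 0.0, 1.0]] [ 0.359 -0.689  0.628]
```

View pics/scene0.png

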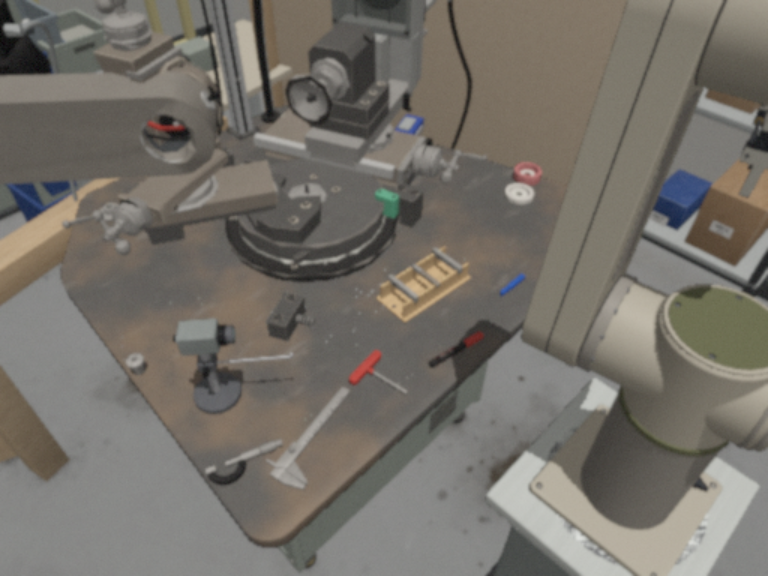

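View pics/side0.png

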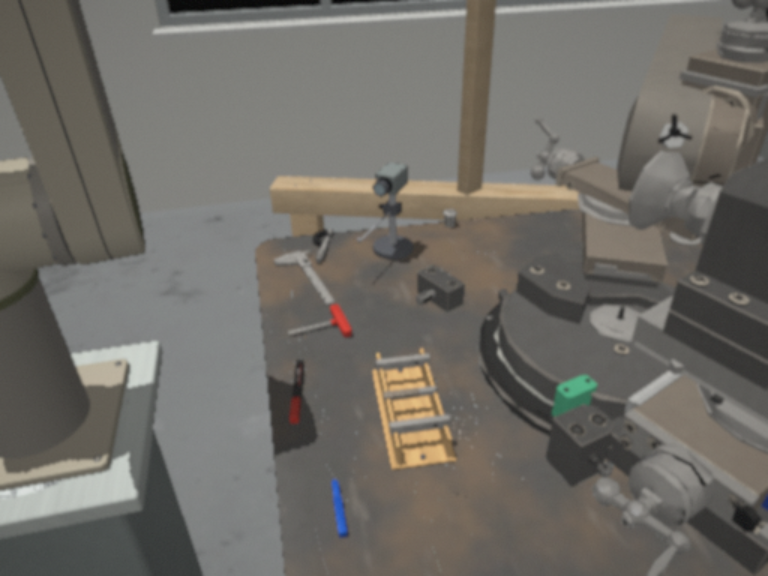

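Scene picture: the rack is at about (424,283) with three bars and the inspection camera at (205,340), its rod pointing right to (290,357). The blue decoy lies at (512,285). In the side picture the bars are at (403,360), (410,393) and (418,424). Next I enlarge the rack and deproject.

```bash
cat > h.py <<'E'
import numpy as np,cv2
def cloud(c):
    h,w=c["depth"].shape;u,v=np.meshgrid(np.arange(w),np.arange(h))
    p=np.stack([u,v,np.ones_like(u)],-1)@np.linalg.inv(c["mtx"]).T*c["depth"][...,None]
    return (p-c["t"])@c["R"]
E
python3 - <<'E'
from h import *
a=np.load("side0.npz");b=np.load("scene0.npz")
A=cv2.resize(a["color"][225:320,240:310,::-1],None,fx=6,fy=6,interpolation=2)
B=cv2.resize(b["color"][155:215,245:320,::-1],None,fx=4.8,fy=4.8,interpolation=2)
B=cv2.copyMakeBorder(B,0,A.shape[0]-B.shape[0],0,0,0)
cv2.imwrite("pics/crop.png",np.hstack([A,B]))
for n,c in(("side",a),("scene",b)):
    P=cloud(c);hsv=cv2.cvtColor(c["color"],cv2.COLOR_RGB2HSV)
    ok=c["depth"]>0
    near=ok&(P[...,0]>.3)&(P[...,0]<.75)&(P[...,1]>-.4)&(P[...,1]<.1)
    wood=near&(hsv[...,1]>90)&(hsv[...,2]>130)&(hsv[...,0]<25)&(hsv[...,0]>10)&(P[...,2]>.0)&(P[...,2]<.06)
    w=P[wood];print(n,"wood",len(w),w.min(0).round(3),w.max(0).round(3),cv2.minAreaRect(w[:,:2].astype(np.float32)))
    # bars: grey, at rack
    bar=near&(hsv[...,1]<60)&(P[...,2]>.036)&(P[...,2]<.06)
    nl,L,st,ct=cv2.connectedComponentsWithStats(bar.astype(np.uint8))
    for i in range(1,nl):
        if st[i,4]>25:
            q=P[L==i];print(" bar",st[i].tolist(),q.mean(0).round(3),"ztop",np.percentile(q[:,2],[50,90]).round(4),cv2.minAreaRect(q[:,:2].astype(np.float32)),hsv[L==i].mean(0).round())
    hi=ok&(P[...,2]>.07)&(P[...,2]<.2)&(P[...,0]>.1)&(P[...,0]<.75)&(P[...,1]>.05)&(P[...,1]<.5)
    nl,L,st,ct=cv2.connectedComponentsWithStats(hi.astype(np.uint8))
    for i in range(1,nl):
        if st[i,4]>12:
            q=P[L==i];print(" hi",st[i].tolist(),q.min(0).round(3),q.max(0).round(3))
E
```

```text
side wood 1989 [ 0.469 -0.207  0.   ] [ 0.57  -0.013  0.042] ((0.519817054271698, -0.1105896532535553), (0.1902933567762375, 0.08973806351423264), 85.59652709960938)
 bar [332, 217, 38, 54, 408] [ 0.686 -0.119  0.047] ztop [0.0471 0.0576] ((0.6861422061920166, -0.08686082065105438), (0.030711714178323746, 0.18521274626255035), 1.7559082508087158) [25. 11. 78.]
 bar [250, 236, 37, 10, 229] [ 0.523 -0.05   0.045] ztop [0.0467 0.0495] ((0.5230878591537476, -0.04188806936144829), (0.02529730089008808, 0.07983416318893433), 86.10009765625) [ 18.  17. 127.]
 bar [256, 258, 36, 8, 143] [ 0.518 -0.111  0.042] ztop [0.0422 0.0439] ((0.5185335874557495, -0.11087120324373245), (0.01157571841031313, 0.07552865892648697), 85.07601928710938) [ 17.  36. 135.]
 bar [260, 277, 40, 12, 291] [ 0.513 -0.173  0.046] ztop [0.0474 0.0495] ((0.5139228701591492, -0.17212282121181488), (0.020498372614383698, 0.07725086808204651), 77.66358184814453) [ 18.  20. 131.]
 bar [366, 285, 49, 34, 531] [ 0.696 -0.272  0.048] ztop [0.0485 0.0569] ((0.7047060132026672, -0.2716573476791382), (0.06532175093889236, 0.08726
[... 632 characters left out ...]
09), 81.0704116821289) [24. 17. 82.]
 bar [288, 165, 20, 17, 110] [ 0.512 -0.166  0.047] ztop [0.0478 0.0516] ((0.5148594379425049, -0.16731780767440796), (0.022409973666071892, 0.08303086459636688), 77.39488220214844) [ 18.  24. 129.]
 bar [275, 176, 18, 15, 66] [ 0.516 -0.105  0.043] ztop [0.0432 0.0457] ((0.5164596438407898, -0.10557663440704346), (0.012125872075557709, 0.0728960633277893), 82.19428253173828) [ 17.  39. 140.]
 bar [259, 183, 20, 18, 115] [ 0.521 -0.043  0.047] ztop [0.0483 0.0512] ((0.5232863426208496, -0.04446665197610855), (0.018295107409358025, 0.08157392591238022), 79.17486572265625) [ 18.  26. 138.]
 hi [115, 212, 80, 39, 1058] [0.51  0.24  0.071] [0.633 0.385 0.186]
```

View pics/crop.png

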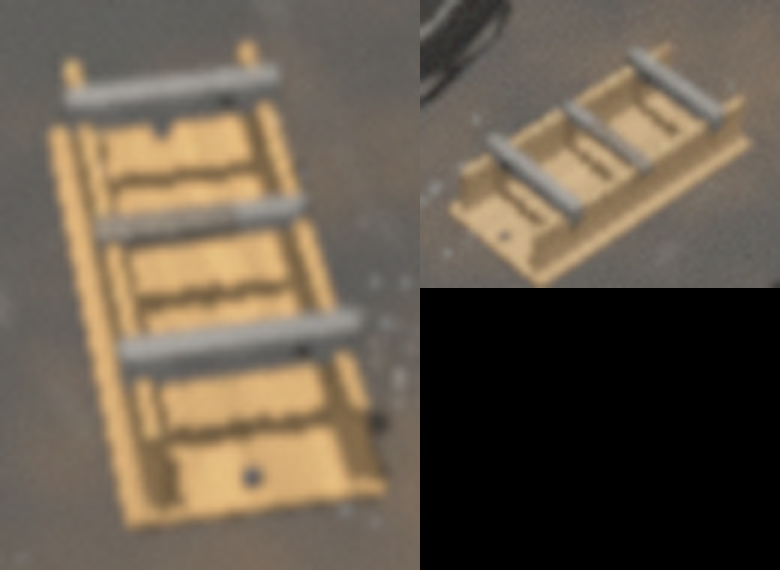

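Three candidates, by side-picture pixel: (403,360) and (418,424) have their tops at z≈50 mm and a dark cross hole, so they are the parallels. The middle one at (410,393) has its top at 43–44 mm, is two-toned with a bevelled far end and is grey rather than blue. That one is the tool blank, confirmed in the crop. Next I measure the camera's pose.

```bash
python3 - <<'E'
from h import *
for n in("side","scene"):
    c=np.load(n+"0.npz");P=cloud(c);ok=c["depth"]>0
    box=ok&(P[...,0]>.4)&(P[...,0]<.75)&(P[...,1]>.1)&(P[...,1]<.5)
    for nm,lo,hi in(("top",.176,.19),("head",.135,.19),("mid/rod",.07,.112),("post",.02,.125)):
        m=box&(P[...,2]>lo)&(P[...,2]<hi);q=P[m]
        if len(q)>5:print(n,nm,len(q),q.mean(0).round(4),[np.round(x,4) for x in cv2.minAreaRect(q[:,:2].astype(np.float32))])
        if nm=="mid/rod":
            o=q[np.argsort(q[:,1])];print(o[::max(1,len(o)//14)].round(3).tolist())
            v,u=np.nonzero(m);print("px",u.min(),u.max(),v.min(),v.max())
    # enlarged
    m=box&(P[...,2]>.07)
    x,y,w,h=cv2.boundingRect(m.astype(np.uint8))
    print(x,y,w,h)
    crop=c["color"][y-10:y+h+40,x-10:x+w+25,::-1]
    cv2.imwrite(f"{n}cam.png",cv2.resize(crop,(390,int(390*crop.shape[0]/crop.shape[1]))))
    print("origin",x-10,y-10,390/crop.shape[1])
A=cv2.imread("sidecam.png");B=cv2.imread("scenecam.png");H=max(len(A),len(B))
f=lambda I:cv2.copyMakeBorder(I,0,H-len(I),0,0,0)
cv2.imwrite("pics/cam.png",np.hstack([f(A),f(B)])[:600])
E
```

```text
side top 131 [0.6012 0.3409 0.1789] [array([0.6005, 0.3429]), array([0.0645, 0.0404]), np.float64(50.2122)]
side head 412 [0.5953 0.325  0.1666] [array([0.594, 0.335]), array([0.0894, 0.0437]), np.float64(49.6276)]
side mid/rod 179 [0.5869 0.3251 0.0949] [array([0.5662, 0.2922]), array([0.1523, 0.0455]), np.float64(61.1828)]
[[0.513, 0.234, 0.099], [0.531, 0.255, 0.091], [0.556, 0.289, 0.09], [0.58, 0.317, 0.091], [0.607, 0.328, 0.102], [0.595, 0.331, 0.092], [0.59, 0.333, 0.092], [0.605, 0.336, 0.075], [0.603, 0.337, 0.071], [0.585, 0.338, 0.09], [0.588, 0.34, 0.099], [0.613, 0.341, 0.105], [0.583, 0.343, 0.098], [0.617, 0.345, 0.106], [0.583, 0.355, 0.099]]
px 238 267 134 161
side post 869 [0.6266 0.209  0.0514] [array([0.6212, 0.2831]), array([0.3366, 0.1917]), np.float64(75.9487)]
238 109 34 53
origin 228 99 5.6521739130434785
scene top 392 [0.5986 0.3485 0.1806] [array([0.594, 0.341]), array([0.0855, 0.0423]), np.float64(48.3791)]
scene head 798 [0.5896 0.3477 0.1713] [array([0.596 , 0.3443]), array([0.0962, 0.0437]), np.float64(48.3791)]
scene mid/rod 240 [0.5785 0.3312 0.0989] [array([0.5637, 0.3007]), array([0.1553, 0.0381]), np.float64(60.9373)]
[[0.514, 0.24, 0.099], [0.528, 0.258, 0.091], [0.545, 0.28, 0.096], [0.563, 0.301, 0.091], [0.577, 0.323, 0.098], [0.598, 0.334, 0.092], [0.593, 0.34, 0.107], [0.596, 0.346, 0.073], [0.587, 0.35, 0.093], [0.591, 0.354, 0.105], [0.584, 0.357, 0.098], [0.612, 0.36, 0.107], [0.595, 0.363, 0.102], [0.602, 0.366, 0.11], [0.583, 0.369, 0.099]]
px 131 194 235 250
scene post 954 [0.6239 0.2409 0.0561] [array([0.6181, 0.2518]), array([0.351 , 0.2873]), np.float64(15.4238)]
115 212 80 39
origin 105 202 3.391304347826087
```

View pics/cam.png

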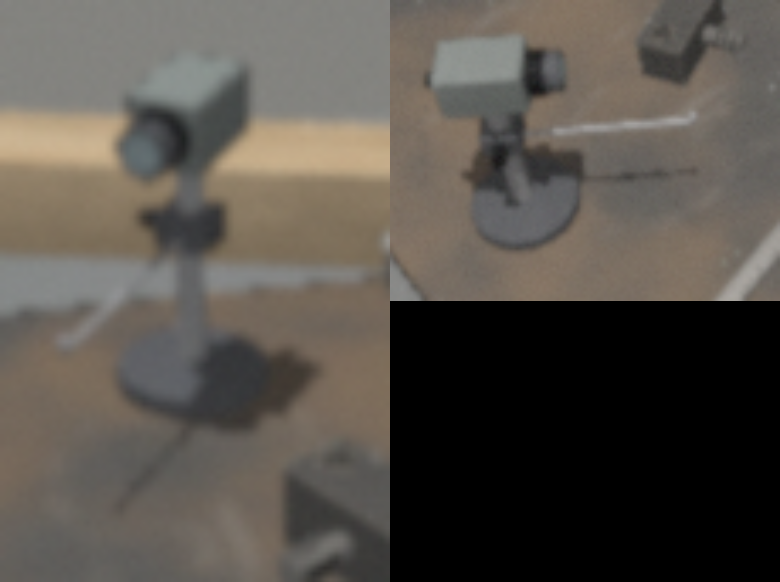

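The camera's rod tip, and so the focus, is at about (0.513, 0.237). Its viewing axis lies at 50.3°. From the rod tip to the head centre is 136 mm against 140 nominal, which agrees. I go above the blank with the fingers part open.

Emit:
{"op": "drive_tool", "data": {"moves": [45,34,-27,4,0,0,0,45,34,-27,4,0,0,0,45,34,-27,4,0,0,0,45,34,-27,4,0,0,0,45,34,-27,4,0,0,0,45,34,-27,4,0,0,0,45,34,-27,4,0,0,0], "grip_force": 30}}

```text
t: 0.8
tool_pos: [0.3257, -0.3447, 0.3762]
orientation: [-3.121, -0.358, 0.0]
force: [0.7, 1.0, -0.3]
opening: 0.0459
gripper_force: 0.0
```

Emit:
{"op": "drive_tool", "data": {"moves": [45,34,-27,4,0,0,0,45,34,-27,4,0,0,0,45,34,-27,4,0,0,0,45,34,-27,4,0,0,0,45,34,-27,4,0,0,0,45,34,-27,4,0,0,0,45,30,-27,4,0,0,0]}}

```text
t: 1.5
tool_pos: [0.5109, -0.1073, 0.3482]
orientation: [-3.121, -0.359, 0.0]
force: [0.5, -0.7, -0.8]
opening: 0.0452
gripper_force: 0.0
```

Emit:
{"op": "drive_tool", "data": {"moves": [45,0,0,0,0,0,8.5,45,0,0,0,0,0,8.5,45,0,0,0,0,0,0.5,45,0,0,0,0,0,0]}}

```text
t: 1.9
tool_pos: [0.5099, -0.1092, 0.3484]
orientation: [-3.139, 0.114, 0.001]
force: [-0.3, -1.2, -0.3]
opening: 0.045
gripper_force: 0.0
```

```bash
cat >> h.py <<'E'
from scipy.spatial.transform import Rotation as Ro
def st(robot):
    s=robot.read_state();R=Ro.from_rotvec(s["orientation"]).as_matrix()
    print("t",round(float(s["t"]),2),"q",np.degrees(s["q"]).round(0).tolist(),"tcp",s["tool_pos"].round(4),"z",R[:,2].round(3),"head",np.degrees(np.arctan2(R[1,0],R[0,0])).round(2),"grasp",(s["tool_pos"]+.167*R[:,2]).round(4),"op",round(float(s["opening"]),4),"gf",round(float(s["gripper_force"]),1),"F",s["force"].round(1))
    return s,R
E
python3 - <<'E'
from h import *
from plant import robot
s,R=st(robot)
c=robot.read_camera("wrist");np.savez("wrist1.npz",**c)
cv2.imwrite("pics/wrist1.png",c["color"][:,:,::-1])
P=cloud(c);print("cam",(-c["R"].T@c["t"]).round(3))
near=(c["depth"]>0)&(P[...,0]>.4)&(P[...,0]<.62)&(P[...,1]>-.25)&(P[...,1]<.0)&(P[...,2]>.036)&(P[...,2]<.06)
hsv=cv2.cvtColor(c["color"],cv2.COLOR_RGB2HSV)
bar=near&(hsv[...,1]<65)
nl,L,S,ct=cv2.connectedComponentsWithStats(bar.astype(np.uint8))
for i in range(1,nl):
    if S[i,4]>100:
        q=P[L==i];top=q[q[:,2]>np.percentile(q[:,2],60)-.003]
        print(S[i].tolist(),q.mean(0).round(4),np.median(top[:,2]).round(4),[np.round(x,4) for x in cv2.minAreaRect(top[:,:2].astype(np.float32))])
E
```

```text
t 1.9 q [-18.0, -3.0, 102.0, -0.0, 81.0, 76.0] tcp [ 0.5099 -0.1092  0.3484] z [-0.001  0.    -1.   ] head -4.17 grasp [ 0.5098 -0.1092  0.1814] op 0.045 gf 0.0 F [-0.3 -1.2 -0.3]
cam [ 0.585 -0.115  0.329]
[175, 131, 19, 94, 1160] [ 0.5229 -0.0475  0.0496] 0.0504 [array([ 0.5219, -0.0469]), array([0.0094, 0.0801]), np.float64(85.6926)]
[319, 131, 18, 94, 1126] [ 0.5138 -0.1692  0.0492] 0.0504 [array([ 0.5127, -0.1697]), array([0.0092, 0.0799]), np.float64(86.6199)]
[250, 134, 12, 87, 855] [ 0.5148 -0.1083  0.0443] 0.0444 [array([ 0.5169, -0.1085]), array([0.0089, 0.0764]), np.float64(85.667)]
```

View pics/wrist1.png

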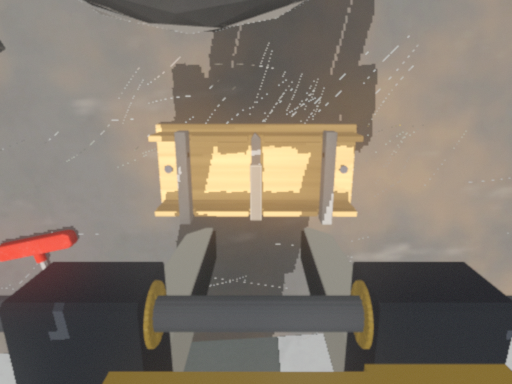

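The wrist picture shows the blank in the middle notch at about (256,178), its ground end dark at the top, away from the robot. Its top is at 44.4 mm and it is 76 x 9 mm, centred at (0.517, -0.1085), axis -4.3°. The parallels at (183,178) and (328,178) are both at 50.4 mm. Descending.

Emit:
{"op": "drive_tool", "data": {"moves": [45,0,-1,35,0,0,0,45,0,0,35,0,0,0,45,0,0,30,0,0,0,45,0,0,20,0,0,0,45,0,0,15,0,0,0,45,0,0,7,0,0,0,45,0,0,0,0,0,0]}}

```text
t: 2.65
tool_pos: [0.5099, -0.1083, 0.2062]
orientation: [-3.139, 0.119, 0.002]
force: [0.1, 0.3, -0.5]
opening: 0.0451
gripper_force: 0.0
```

Emit:
{"op": "drive_tool", "data": {"moves": [0,0,0,0,0,0,0,0,0,0,0,0,0,0,0,0,0,0,0,0,0,0,0,0,0,0,0,0,0,0,0,0,0,0,0,0,0,0,0,0,0,0,0,0,0,0,0,0,0]}}

```text
t: 3.35
tool_pos: [0.5103, -0.1082, 0.2071]
orientation: [3.139, -0.12, 0.001]
force: [0.2, 1.0, 4.0]
opening: 0.0096
gripper_force: 30.0
```

```bash
python3 -c "
from h import *
from plant import robot
st(robot)"
```

```text
t 3.35 q [-18.0, 6.0, 108.0, 0.0, 65.0, 77.0] tcp [ 0.5103 -0.1082  0.2071] z [ 0.001 -0.    -1.   ] head -4.39 grasp [ 0.5104 -0.1082  0.0401] op 0.0096 gf 30.0 F [0.2 1.  4. ]
```

Gripped at 9.6 mm opening, with the grasp about 6.6 mm behind the middle, on the shank. Lifting.

Emit:
{"op": "drive_tool", "data": {"moves": [0,0,0,-5,0,0,0,0,0,0,-12,0,0,0,0,0,0,-20,0,0,0,0,0,0,-27,0,0,0,0,0,0,-27,0,0,0,0,0,0,-20,0,0,0,0,0,0,-10,0,0,0]}}

```text
t: 4.05
tool_pos: [0.5107, -0.1083, 0.331]
orientation: [3.138, -0.12, 0.006]
force: [-0.1, -0.1, -0.9]
opening: 0.01
gripper_force: 30.0
```

Emit:
{"op": "drive_tool", "data": {"moves": [0,0,-10,0,0,0,0,0,0,-20,0,0,0,0,0,0,-25,0,0,0,0,0,0,-25,0,0,0,0,0,0,-25,0,0,0,0,0,0,-25,0,0,0,0,0,0,-20,0,0,0,0,0,0,-10,0,0,0,0]}}

```text
t: 4.85
tool_pos: [0.5217, 0.0534, 0.3262]
orientation: [-3.139, 0.118, 0.004]
force: [-0.2, 0.1, -0.8]
opening: 0.0094
gripper_force: 30.0
```

Emit:
{"op": "drive_tool", "data": {"moves": [0,0,0,0,0,0,-4,0,0,0,0,0,0,-8,0,0,0,0,0,0,-8,0,0,0,0,0,0,-8,0,0,0,0,0,0,-8,0,0,0,0,0,0,-8,0,0,0,0,0,0,-8,0,0,0,0,0,0,-8]}}

```text
t: 5.65
tool_pos: [0.522, 0.0513, 0.3267]
orientation: [-2.774, -1.473, 0.002]
force: [-1.3, -0.1, -1.1]
opening: 0.0097
gripper_force: 30.0
```

Emit:
{"op": "drive_tool", "data": {"moves": [0,0,0,0,0,0,-8,0,0,0,0,0,0,-8,0,0,0,0,0,0,-8,0,0,0,0,0,0,-8,0,0,0,0,0,0,-8,0,0,0,0,0,0,-8,0,0,0,0,0,0,-8,0,0,0,0,0,0,-8]}}

```text
t: 6.45
tool_pos: [0.522, 0.0513, 0.3266]
orientation: [-1.572, -2.718, 0.002]
force: [-0.1, -0.2, -0.6]
opening: 0.01
gripper_force: 30.0
```

Emit:
{"op": "drive_tool", "data": {"moves": [0,0,0,0,0,0,-8,0,0,0,0,0,0,-8,0,0,0,0,0,0,-5,0,0,0,0,0,0,0,0,0,0,0,0,0,0,0,0,0,0,0,0,0]}}

```text
t: 7.05
tool_pos: [0.5223, 0.0513, 0.3273]
orientation: [-1.062, -2.956, 0.0]
force: [-0.8, 0.9, -1.1]
opening: 0.0092
gripper_force: 30.0
```

```bash
python3 - <<'E'
from h import *
from plant import robot
s,R=st(robot)
g=s["tool_pos"]+.167*R[:,2]
print("tool-axis shift to pose1 mm",(1000*R.T@(np.array([.5369,.2171,.161])-g)).round(1))
ims=[]
for n in("scene","side"):
    c=robot.read_camera(n);np.savez(n+"1.npz",**c)
    uv=c["mtx"]@(c["R"]@g+c["t"]);u,v=(uv[:2]/uv[2]).astype(int);print(n,u,v)
    ims.append(cv2.resize(c["color"][max(v-60,0):v+60,max(u-60,0):u+60,::-1],(390,390)))
    P=cloud(c);d=P-g;Rl=d@R
    m=(c["depth"]>0)&(abs(Rl[...,0])<.06)&(abs(Rl[...,1])<.012)&(abs(Rl[...,2])<.014)
    print(m.sum(),np.percentile(Rl[m],[1,50,99],axis=0).round(4).tolist())
cv2.imwrite("pics/hold.png",np.hstack(ims))
E
```

```text
t 7.05 q [0.0, -1.0, 103.0, -0.0, 79.0, -50.0] tcp [0.5223 0.0513 0.3273] z [-0.001 -0.    -1.   ] head 140.48 grasp [0.5221 0.0513 0.1603] op 0.0092 gf 30.0 F [-0.8  0.9 -1.1]
tool-axis shift to pose1 mm [ 94.1 137.3  -0.7]
scene 244 179
116 [[-0.0267, -0.0108, -0.0133], [0.0092, 0.0005, -0.0033], [0.0445, 0.0107, 0.0131]]
side 256 173
144 [[-0.0326, -0.0112, -0.0123], [-0.0104, -0.0045, -0.0013], [0.0425, 0.0102, 0.0081]]
```

View pics/hold.png

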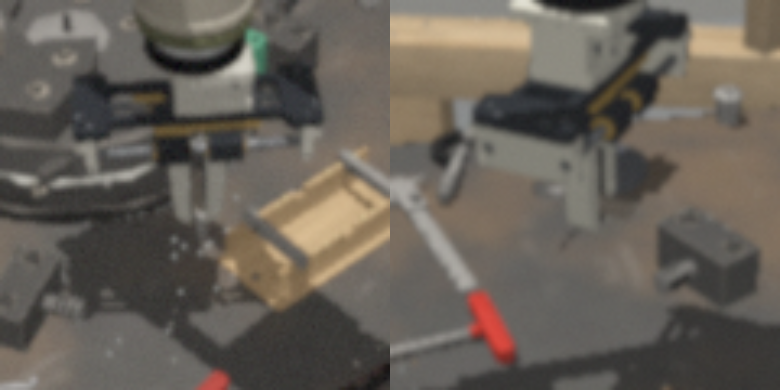

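The blank is held level by its shank: side crop tip around (575,235), and its extent from the grasp is -33 to +44.5 mm as expected. Two bars remain in the rack. Moving to pose 1.

Emit:
{"op": "drive_tool", "data": {"moves": [0,8,12,0,0,0,0,0,14,20,0,0,0,0,0,18,26,0,0,0,0,0,18,26,-1,0,0,0,0,16,23,0,0,0,0,0,12,18,0,0,0,0,0,6,9,0,0,0,0,0,2,3,0,0,0,0]}}

```text
t: 7.95
tool_pos: [0.5365, 0.2184, 0.3286]
orientation: [-1.057, -2.958, 0.0]
force: [-0.2, 0.7, -1.3]
opening: 0.0096
gripper_force: 30.0
```

```bash
python3 - <<'E'
from h import *
from plant import robot
s,R=st(robot)
g=s["tool_pos"]+.167*R[:,2];print("gm-focus mm",(1000*(g+.0309*R[:,0]-[.513,.237,.16])).round(1))
c=robot.read_camera("side");np.savez("side2.npz",**c)
d=robot.read_camera("scene");np.savez("scene2.npz",**d)
for k in(c,d):
    P=cloud(k);Rl=(P-g)@R
    m=(k["depth"]>0)&(abs(Rl[...,0])<.06)&(abs(Rl[...,1])<.012)&(abs(Rl[...,2])<.014)
    print(m.sum(),np.percentile(Rl[m],[1,50,99],axis=0).round(4).tolist())
    f=k["mtx"]@(k["R"]@np.array([.513,.237,.16])+k["t"]);print("focus px",f[:2]/f[2])
    u,v=(f[:2]/f[2]).astype(int)
    k["crop"]=cv2.circle(cv2.resize(k["color"][v-50:v+50,u-50:u+50,::-1],(390,390),interpolation=2),(195,195),2,(0,0,255),-1)
cv2.imwrite("pics/pose1.png",np.hstack([c["crop"],d["crop"]]))
E
```

```text
t 7.95 q [17.0, 7.0, 94.0, 0.0, 79.0, -34.0] tcp [0.5365 0.2184 0.3286] z [-0.  0. -1.] head 140.69 grasp [0.5364 0.2184 0.1616] op 0.0096 gf 30.0 F [-0.2  0.7 -1.3]
gm-focus mm [-0.5  0.9  1.6]
113 [[-0.0328, -0.0098, -0.0129], [-0.0097, -0.0046, -0.0008], [0.0424, 0.0113, 0.0122]]
focus px [237.67105497 138.46799127]
127 [[-0.0278, -0.0109, -0.0128], [0.0085, 0.0001, -0.0031], [0.0454, 0.011, 0.0122]]
focus px [192.39746545 218.93046076]
```

View pics/pose1.png

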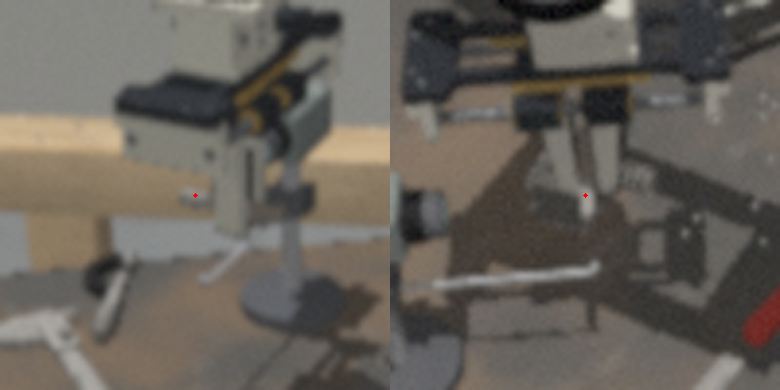

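The blank's ground middle sits at the focus (red dot, side crop (195,195)), above the rod tip. Its side faces the lens, and both scene and side views agree. Holding over a second, then retreating and turning.

Emit:
{"op": "drive_tool", "data": {"moves": [0,0,0,1,0,0,0,0,0,0,0,0,0,0,0,0,0,0,0,0,0,0,0,0,0,0,0,0,0,0,0,0,0,0,0,0,0,0,0,0,0,0,0,0,0,0,0,0,0,0,0,0,0,0,0,0]}}

```text
t: 8.85
tool_pos: [0.5367, 0.2169, 0.3277]
orientation: [-1.059, -2.958, 0.0]
force: [-0.3, 0.2, -0.8]
opening: 0.0098
gripper_force: 30.0
```

Emit:
{"op": "drive_tool", "data": {"moves": [0,0,0,0,0,0,0,0,0,0,0,0,0,0,0,0,0,0,0,0,0,0,0,0,0,0,0,0,0,0,0,0,0,0,0,0,0,0,0,0,0,0,0,0,0,0,0,0,0,0,0,0,0,0,0,0]}}

```text
t: 9.65
tool_pos: [0.5367, 0.2169, 0.3277]
orientation: [-1.059, -2.958, 0.0]
force: [-0.2, -0.5, -1.2]
opening: 0.0094
gripper_force: 30.0
```

Emit:
{"op": "drive_tool", "data": {"moves": [0,3,-5,0,0,0,0,0,7,-10,0,0,0,0,0,10,-15,0,0,0,0,0,7,-10,0,0,0,0,0,3,-5,0,0,0,0,0,0,0,0,0,0,0]}}

```text
t: 10.25
tool_pos: [0.4844, 0.201, 0.3279]
orientation: [1.059, 2.958, 0.0]
force: [-0.2, -1.0, 0.3]
opening: 0.0097
gripper_force: 30.0
```

Emit:
{"op": "drive_tool", "data": {"moves": [0,0,0,0,0,0,4,0,0,0,0,0,0,8,0,0,0,0,0,0,8,0,0,0,0,0,0,8,0,0,0,0,0,0,8,0,0,0,0,0,0,8,0,0,0,0,0,0,8]}}

```text
t: 10.95
tool_pos: [0.4854, 0.2012, 0.3278]
orientation: [2.255, 2.188, 0.001]
force: [-0.0, -0.2, 0.1]
opening: 0.0097
gripper_force: 30.0
```

Emit:
{"op": "drive_tool", "data": {"moves": [0,0,0,0,0,0,8,0,0,0,0,0,0,8,0,0,0,0,0,0,8,0,0,0,0,0,0,8,0,0,0,0,0,0,6.5,0,0,0,0,0,0,0,0,0,0,0,0,0,0]}}

```text
t: 11.65
tool_pos: [0.4852, 0.2012, 0.3278]
orientation: [2.844, 1.335, 0.0]
force: [0.5, 0.4, -0.1]
opening: 0.0095
gripper_force: 30.0
```

```bash
python3 - <<'E'
from h import *
from plant import robot
s,R=st(robot)
g=s["tool_pos"]+.167*R[:,2];print("end-focus mm, tool axes",(1000*R.T@(g+.0449*R[:,0]-[.513,.237,.16])).round(1))
c=robot.read_camera("side");d=robot.read_camera("scene")
for k in(c,d):
    P=cloud(k);Rl=(P-g)@R
    m=(k["depth"]>0)&(abs(Rl[...,0])<.06)&(abs(Rl[...,1])<.012)&(abs(Rl[...,2])<.014)
    print(m.sum(),np.percentile(Rl[m],[1,50,99],axis=0).round(4).tolist())
    f=k["mtx"]@(k["R"]@np.array([.513,.237,.16])+k["t"]);u,v=(f[:2]/f[2]).astype(int)
    k["crop"]=cv2.circle(cv2.resize(k["color"][v-50:v+50,u-50:u+50,::-1],(390,390),interpolation=2),(195,195),2,(0,0,255),-1)
cv2.imwrite("pics/pose2.png",np.hstack([c["crop"],d["crop"]]))
E
```

```text
t 11.65 q [17.0, -1.0, 102.0, 0.0, 79.0, 57.0] tcp [0.4852 0.2012 0.3278] z [ 0.  0. -1.] head 50.3 grasp [0.4853 0.2012 0.1608] op 0.0095 gf 30.0 F [ 0.5  0.4 -0.1]
end-focus mm, tool axes [-0.4  1.5 -0.8]
93 [[-0.0336, -0.0108, -0.013], [-0.0111, 0.0016, -0.0023], [0.0046, 0.0117, 0.0082]]Traceback (most recent call last):
  File "<stdin>", line 9, in <module>
    return _quantile_unchecked(
        a, q, axis, out, overwrite_input, method, keepdims, weights)
    return _ureduce(a,
                    func=_quantile_ureduce_func,
    ...<5 lines>...
                    overwrite_input=overwrite_input,
                    method=method)
    r = func(a, **kwargs)
    result = _quantile(arr,
                       quantiles=q,
    ...<2 lines>...
                       out=out,
                       weights=wgt)
    slices_having_nans = np.isnan(arr[-1, ...])
                                  ~~~^^^^^^^^^
IndexError: index -1 is out of bounds for axis 0 with size 0
```

The ground end is within about 2 mm of the focus, heading 50.3°, level, grip 30 N. The rear-end extent (-33.6 mm) shows no slip in the grip. Handing in.

```bash
python3 -c "
from h import *
from plant import robot
s,R=st(robot);print(abs(s['dq']).max());print(robot.close_job())"
```

```text
t 11.75 q [17.0, -1.0, 102.0, 0.0, 79.0, 57.0] tcp [0.4851 0.2012 0.3278] z [ 0.  0. -1.] head 50.26 grasp [0.4851 0.2012 0.1608] op 0.0098 gf 30.0 F [0.9 0.9 0.2]
0.011638978600162846
the job is handed in; nothing more can be done
None
```

The job is handed in: the blank was held at the focus side-on for about 1.6 s, and is now held with its ground end about 2 mm from the focus, pointing at the lens. The hand-in returned no verdict, and no picture confirmed the final pose or the parallels' places afterwards.

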